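Pick out the empty sprinkle tins by weight

TASK

Some of the three closed sprinkle tins are empty and some are full, and they look alike: lift them a little to feel which is which. Stand every empty tin upright on the blue refill mat and leave every full tin standing where you found it (put it back on its spot after feeling it). Set the tins down rather than dropping or tipping them over, and do not disturb the roll of labels and the roll of tape.

Things in the scene. Friction and masses are not known exactly. Their poses are not given: they have to be found in the camera images.
- tin_a_centre (a point): One of three sprinkle tins that look exactly alike: upright opaque cream cylinder 50 mm across with a pink ribbed screw lid 52 mm across on top, 75 mm high in all. The tin is closed and its lid stays on. It is loose on the table. This point is its centre, half-way up (37.5 mm above its underside); its z axis points up through the lid. A tin that is empty weighs about 0.1 kg (0.9 N), a full one about 0.6 kg (5.9 N); the names say nothing about which is which.
- tin_b_centre (a point): One of three sprinkle tins that look exactly alike: upright opaque cream cylinder 50 mm across with a pink ribbed screw lid 52 mm across on top, 75 mm high in all. The tin is closed and its lid stays on. It is loose on the table. This point is its centre, half-way up (37.5 mm above its underside); its z axis points up through the lid. A tin that is empty weighs about 0.1 kg (0.9 N), a full one about 0.6 kg (5.9 N); the names say nothing about which is which.
- tin_c_centre (a point): One of three sprinkle tins that look exactly alike: upright opaque cream cylinder 50 mm across with a pink ribbed screw lid 52 mm across on top, 75 mm high in all. The tin is closed and its lid stays on. It is loose on the table. This point is its centre, half-way up (37.5 mm above its underside); its z axis points up through the lid. A tin that is empty weighs about 0.1 kg (0.9 N), a full one about 0.6 kg (5.9 N); the names say nothing about which is which.
- refill_mat: Thin blue silicone mat with a pale border line, flat on the table and fixed: 280 mm along its own x, 190 mm along its own y, 1 mm thick with no raised rim (a tin on it stands at table height). Its origin is its centre, on the table top (z = 0); z up.
- label_roll: Bystander: roll of red and white labels lying flat, 79 mm across, 36 mm high, loose. Origin at the centre of its underside.
- tape_roll: Bystander: roll of brown tape lying flat, 96 mm across, 48 mm high, loose. Origin at the centre of its underside.
Things that resemble listed ones, but are neither listed nor needed, are in the scene too. Leave any purple look-alike of the part that bears tin_a_centre alone. What is shaped like the part that bears tin_b_centre but green is not meant.

How it is judged:
At the end, for the whole second after the job is handed in: Every tin stands upright (within 6 degrees), at rest and free. Each empty tin (it rests with less than 3 N) is on the refill mat, its axis at least 10 mm inside the mat's edges; each full tin (it rests with more than 3 N) is within 60 mm of where it was at the start (angle between each of tin_a_centre, tin_b_centre, tin_c_centre's own z axis and vertical below 0.1 rad and height (world z) of each of tin_a_centre, tin_b_centre, tin_c_centre below 0.043 m and linear speed of each of tin_a, tin_b, tin_c below 0.02 m/s and ((contact force between tin_a and anything else below 3 N and x of tin_a_centre in the frame of refill_mat between -0.13 and 0.13 m and y of tin_a_centre in the frame of refill_mat between -0.085 and 0.085 m) or (contact force between tin_a and anything else above 3 N and distance of tin_a_centre from where it was at the start of the episode below 0.06 m)) and ((contact force between tin_b and anything else below 3 N and x of tin_b_centre in the frame of refill_mat between -0.13 and 0.13 m and y of tin_b_centre in the frame of refill_mat between -0.085 and 0.085 m) or (contact force between tin_b and anything else above 3 N and distance of tin_b_centre from where it was at the start of the episode below 0.06 m)) and ((contact force between tin_c and anything else below 3 N and x of tin_c_centre in the frame of refill_mat between -0.13 and 0.13 m and y of tin_c_centre in the frame of refill_mat between -0.085 and 0.085 m) or (contact force between tin_c and anything else above 3 N and distance of tin_c_centre from where it was at the start of the episode below 0.06 m))); the robot touches nothing.
It fails at once if a tin is tipped by more than 40 degrees (angle between any of tin_a_centre, tin_b_centre, tin_c_centre's own z axis and vertical above 0.7 rad).
It fails at once if a tin is dropped: it touches nothing while its underside is more than 25 mm above the table ((height (world z) of tin_a_centre above 0.0625 m and contact force between tin_a and anything else below 0.02 N) or (height (world z) of tin_b_centre above 0.0625 m and contact force between tin_b and anything else below 0.02 N) or (height (world z) of tin_c_centre above 0.0625 m and contact force between tin_c and anything else below 0.02 N)).
It fails at once if the label roll or the tape roll is moved by more than 40 mm (distance of any of label_roll, tape_roll from where it was at the start of the episode above 0.04 m).
It also fails if it takes over 72 s, if anything falls off the work surface, if the arm or the gripper's body presses on something with over 40 N, if the wrist force passes 120 N, or if a joint passes its speed limit or range.

ROBOT

A 6-joint arm with a two-finger parallel gripper is mounted at the origin on a cart in front of the work surface, level with it; the furniture and walls round the work are solid. World frame = base frame: x ahead of the robot, y to its left, z up, the work surface at z = 0. Lengths are in m, angles in rad, forces in N, time in s.
With the tool pointing down it reaches from about 0.375 to 0.975 m from the base axis. Payload 3.8 kg.
Tool frame: the origin (TCP) lies where the fingers leave the gripper's body, on its centre line; the fingertips stand 64 mm ahead of it and the grasp point (between the pads) lies 45 mm ahead of it; y points along the fingers, x is the direction in which the jaws open and shut, and the axes are right-handed (so a half turn about y gives the same grasp; the last joint's range is limited). The gripper opens to 88 mm and grips with 3 to 60 N. Pads are 18 mm wide; open, the fingers measure 123 mm over their backs; the gripper's body (75 mm by 187 mm) begins 45 mm behind the grasp point.
Start: joints at [-1.349, 0.264, 1.604, -0, 1.274, -0.037], TCP at [0.173, -0.653, 0.303] pointing down, gripper open.
Joint ranges: [-2.63, 2.63], [-0.94, 2.18], [0.31, 2.57], [-1.31, 4.45], [0, 2.66], [-2.55, 2.55]. Speed limits (rad/s): [2.57, 2.57, 3.14, 3.14, 3.14, 3.14].

INTERFACE

Orientations are given as a rotation vector (axis times angle).
In Python, from rig import monitor, viewer, order gives the robot as it stands. The module is installed in compiled form; this text tells all that it offers.
- The arm moves only by the tool step_arm, never from a script. Its argument "steps" is a list of rows, each an object of numbers: "x", "y", "z": the shift along the tool's x, y, z in cm; "wx", "wy", "wz": the turn, a rotation vector about the tool's x, y, z in degrees; "hand": the closure, from -1 (fully open) to 1 (shut). A call has 1 to 5 rows; each row shifts and turns the pose as measured when the row begins, along the tool's axes as they then stand; what a row does not reach is not made up. A row lasts 1/8 s, in which the tool goes at most 62.5 mm and 10.7 degrees, less where a joint would pass 70% of its speed; a pose out of reach is approached as far as the arm can. A call is refused whole if a number of a shift passes 6.25 or a number of a turn 10.7, either way. A call with a gripper value outside its range is refused whole. The fingers move at their own pace and stop on an object; "grip_force" is the grip in N (left out, the last holds). Time passes only in rows, so rows that do not move let the fingers close. It gives the time, the measured TCP pose, the force and the opening at its end, in the units of the state.
- monitor.get_obs(): the state, without advancing time (a new reading comes with each control period).
- viewer.camera(name): name is "scene" or "top"; returns a dict with "img" (480x640x3 uint8, blue, green, red), "K" (3x3 intrinsics, pixels), "origin" and "orientation" of the camera in the world. Camera axes: x right, y up, looking along -z (the intrinsics and any distortion apply to the point x, -y, -z); pixel columns grow to the right and rows downward; lengths in m; the calibration is good to about 2 mm. A picture is of the moment at which its call begins. There is no depth.
- order.hand_in(): hands the job in, once; it reports no verdict.
The state is a dict: "time": time; "joint_pos": joint angles; "joint_velocities": joint speeds; "effort": joint torques, N m; "eef_pos": TCP position; "tcp_rot": TCP orientation; "force": force on the tool from outside, world axes, zero at the start; "torque": the same for the moment, N m; "grip_width": finger opening in m.
Only numpy, scipy, OpenCV 4.12 (cv2) and the standard library are available. Lean on these libraries where they do the work, as an engineer would, in place of code of your own. Each camera call takes 0.05 s, during which the arm holds its last target. There are 200 camera calls.

## Working session

There is one attempt and no reset: what is moved stays moved. The work goes in short steps, Python scripts to look and compute and a tool call to move; the robot and the scene stay as the last step left them, time stands still between calls to the robot, and variables do not carry over. Pictures are saved under pics/ and viewed, about 8 in all and at most 12, crops included, and the job is handed in when it is done.

Besides the shell and the picture viewer there is one more tool, called after "Emit:" by a JSON object that holds its "op" and its "data". step_arm: Moves the arm, as the interface text tells. Its arguments: {"type":"object","properties":{"steps":{"type":"array"},"grip_force":{"type":"number"}},"required":["steps"]}

```bash
mkdir -p pics; python3 - <<'E'
from rig import monitor, viewer
import cv2,pickle
o=monitor.get_obs();print({k:o[k] for k in('time','eef_pos','tcp_rot','force','grip_width')})
for n in('top','scene'):
    c=viewer.camera(n);cv2.imwrite(f'pics/{n}0.png',c['img']);pickle.dump(c,open(f'{n}0.pkl','wb'))
    print(n,c['K'],c['origin'],c['orientation'],c.keys())
E
```

```text
{'time': 0.0, 'eef_pos': array([ 0.17259871, -0.6519829 ,  0.30140883]), 'tcp_rot': array([-1.31912227,  1.01768182, -1.01483426]), 'force': array([0.3574139 , 0.1432517 , 0.38748682]), 'grip_width': 0.08788855575581875}
top [[560.0756964    0.         311.12868032]
 [  0.         560.0756964  226.03425015]
 [  0.           0.           1.        ]] [ 0.4511801  -0.11214823  1.20703085] [ 0.08417607 -0.12070486 -1.54568725] dict_keys(['img', 'K', 'origin', 'orientation'])
scene [[471.06311428   0.         321.94530911]
 [  0.         471.06311428 238.48420332]
 [  0.           0.           1.        ]] [0.13563034 0.43602995 0.91621463] [ 0.30089375 -0.84665125 -2.34205664] dict_keys(['img', 'K', 'origin', 'orientation'])
```

View pics/top0.png

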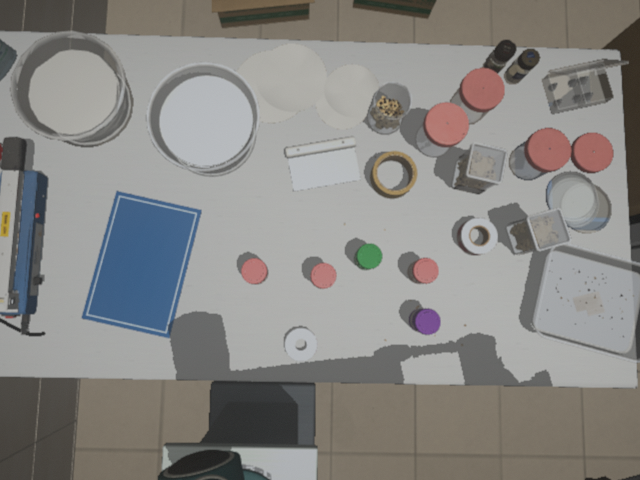

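View pics/scene0.png

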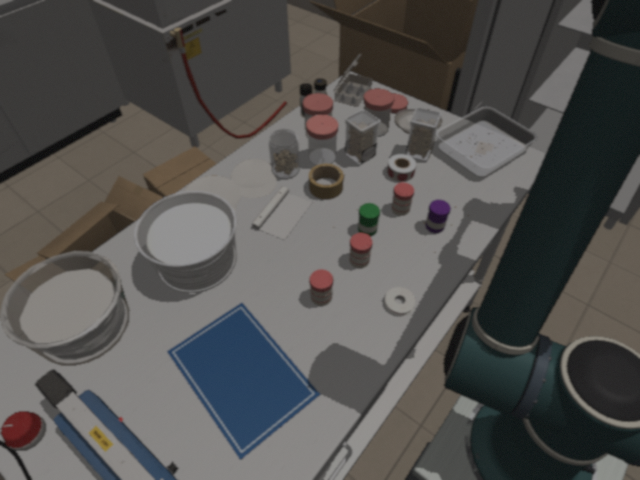

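Candidates in the top view: pink-lidded small tins at (254,271), (323,275) and (425,270). Look-alikes are the green (369,256) and purple (427,321) tins and the larger pink-lidded jars at (445,123), (482,88), (547,150) and (592,152). The mat is at (140,263), tape at (394,173), labels at (479,236). A plain white roll is at (300,344).

```bash
cat > h.py <<'E'
import numpy as np,cv2,pickle
from scipy.spatial.transform import Rotation as R
def ray(c,u,v,z):
    d=np.linalg.inv(c['K'])@[u,v,1.]; d=R.from_rotvec(c['orientation']).apply([d[0],-d[1],-d[2]])
    o=np.array(c['origin']); return o+d*(z-o[2])/d[2]
def blobs(c,lo,hi,amin=80):
    m=cv2.inRange(cv2.cvtColor(c['img'],cv2.COLOR_BGR2HSV),lo,hi)
    if lo[0]==0: m|=cv2.inRange(cv2.cvtColor(c['img'],cv2.COLOR_BGR2HSV),(170,)+lo[1:],(180,)+hi[1:])
    return [k for k in cv2.findContours(m,cv2.RETR_EXTERNAL,cv2.CHAIN_APPROX_NONE)[0] if cv2.contourArea(k)>amin]
PINK=((0,90,60),(8,255,255)); BLUE=((100,120,40),(125,255,255)); GREEN=((50,100,30),(85,255,255));PURP=((126,80,30),(160,255,255))
E
python3 - <<'E'
from h import *
for n in('top','scene'):
    c=pickle.load(open(n+'0.pkl','rb'))
    for nm,col in(('pink',PINK),('green',GREEN),('purp',PURP)):
        for k in blobs(c,*col):
            (u,v),r=cv2.minEnclosingCircle(k)
            p=ray(c,u,v,.075);q=ray(c,u+r,v,.075)
            print(n,nm,int(u),int(v),p.round(4),'diam',(2*np.linalg.norm(p-q)).round(4))
    for k in blobs(c,*BLUE,2000):
        b=cv2.boxPoints(cv2.minAreaRect(k)); w=np.array([ray(c,*p,.001)[:2] for p in b]);print('mat',w.round(4).tolist(),w.mean(0),np.linalg.norm(np.diff(w,axis=0),axis=1))
c=pickle.load(open('top0.pkl','rb'))
for nm,u,v,z in(('tape',394,174,.048),('label',479,236,.036),('white',300,344,.03)): print(nm,ray(c,u,v,z))
cv2.imwrite('pics/crop.png',cv2.resize(c['img'][220:370,230:510],None,fx=2.8,fy=2.8,interpolation=2))
print(R.from_rotvec([-1.31912227,1.01768182,-1.01483426]).as_matrix().round(3))
E
```

```text
top pink 424 269 [ 0.5163 -0.3698  0.075 ] diam 0.0494
top pink 253 269 [ 0.5094 -0.0218  0.075 ] diam 0.0479
top pink 592 151 [ 0.7725 -0.7246  0.075 ] diam 0.0864
top pink 549 148 [ 0.7777 -0.634   0.075 ] diam 0.0937
top pink 446 123 [ 0.825  -0.4165  0.075 ] diam 0.0912
top pink 482 88 [ 0.9041 -0.4946  0.075 ] diam 0.0916
top green 368 255 [ 0.5424 -0.2555  0.075 ] diam 0.0487
top purp 427 321 [ 0.4138 -0.3738  0.075 ] diam 0.0516
mat [[0.4146, 0.3263], [0.6663, 0.2803], [0.6284, 0.1167], [0.378, 0.1672]] [0.52181715 0.22263767] [0.25586418 0.16790725 0.25540377]
scene pink 21 429 [0.7135 0.5538 0.075 ] diam 0.0732
scene pink 320 280 [ 0.5037 -0.016   0.075 ] diam 0.0483
scene pink 360 242 [ 0.4987 -0.1571  0.075 ] diam 0.0498
scene pink 403 190 [ 0.5135 -0.3621  0.075 ] diam 0.0474
scene pink 252 114 [ 1.0411 -0.3564  0.075 ] diam 0.2132
scene pink 318 115 [ 0.8812 -0.4741  0.075 ] diam 0.1396
scene pink 385 99 [ 0.7728 -0.6686  0.075 ] diam 0.13
scene green 368 214 [ 0.5341 -0.2397  0.075 ] diam 0.0531
scene purp 438 211 [ 0.4083 -0.3547  0.075 ] diam 0.0563
mat [[0.6601, 0.278], [0.6274, 0.0962], [0.3711, 0.1732], [0.416, 0.3276]] [0.51866293 0.218717  ] [0.18472274 0.26759126 0.16081955]
tape [ 0.71961905 -0.3110999   0.048     ]
label [ 0.59294786 -0.49428422  0.036     ]
white [ 0.36054992 -0.12022119  0.03      ]
[[ 0.256 -0.     0.967]
 [-0.967  0.002  0.256]
 [-0.002 -1.     0.   ]]
```

View pics/crop.png

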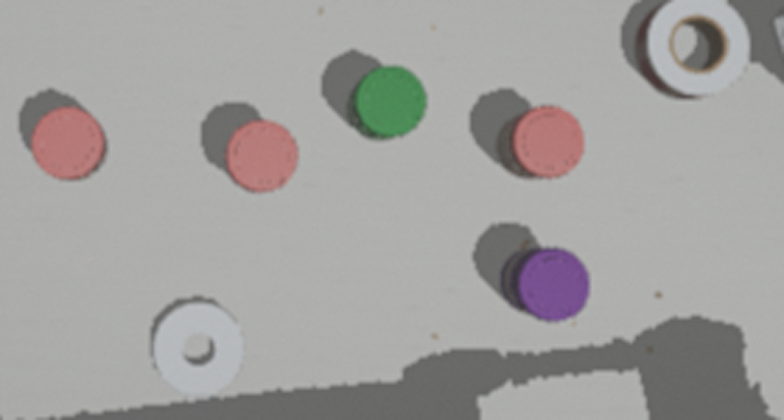

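The crop shows pink lids at crop pixels (68,143), (262,156) and (548,142), clearly apart from the green and purple tins. The middle lid fell out of the mask, so I'll loosen it.

```bash
python3 - <<'E'
from h import *
c=pickle.load(open('top0.pkl','rb'))
hsv=cv2.cvtColor(c['img'],cv2.COLOR_BGR2HSV);print(hsv[271,254],hsv[275,323],hsv[270,425])
for s in (50,70):
  for k in blobs(c,(0,s,60),(12,255,255)):
    (u,v),r=cv2.minEnclosingCircle(k)
    if r<16:
        m=cv2.fitEllipse(k); p=ray(c,*m[0],.075);print(s,u,v,r,m[0],m[1],p.round(4))
M=R.from_rotvec([-1.31912227,1.01768182,-1.01483426]).as_matrix()
for t in ([.5163,-.3698],[.502,-.1639],[.5094,-.0218]): print(M.T@(np.array([*t,.2])-[.1726,-.652,.3014]))
# mat including border
m=cv2.inRange(hsv,(95,60,40),(130,255,255));k=max(cv2.findContours(m,0,1)[0],key=cv2.contourArea)
for k in sorted(cv2.findContours(m,0,1)[0],key=cv2.contourArea)[-2:]:
  b=cv2.boxPoints(cv2.minAreaRect(k));print(b.tolist());w=np.array([ray(c,*p,.001)[:2] for p in b]);print(w.round(3).tolist(),w.mean(0),np.linalg.norm(np.diff(w,axis=0),axis=1))
E
```

```text
[  1  88 182] [  1  84 182] [  1  87 181]
50 322.7708435058594 275.12847900390625 12.907330513000488 (322.7833557128906, 275.2169494628906) (24.7640323638916, 24.990612030029297) [ 0.501  -0.1626  0.075 ]
50 424.8716125488281 270.3310852050781 13.145517349243164 (424.84246826171875, 270.1693420410156) (24.899761199951172, 25.643953323364258) [ 0.5158 -0.3696  0.075 ]
50 253.93373107910156 270.64459228515625 13.201435089111328 (253.75025939941406, 270.6005554199219) (25.01417350769043, 25.604534149169922) [ 0.5072 -0.0234  0.075 ]
70 322.76190185546875 275.28570556640625 12.671600341796875 (322.82476806640625, 275.1376953125) (24.086633682250977, 24.380817413330078) [ 0.5012 -0.1627  0.075 ]
70 424.84930419921875 270.1095886230469 12.758419036865234 (424.9320983886719, 270.1606750488281) (24.249378204345703, 24.591014862060547) [ 0.5158 -0.3698  0.075 ]
70 253.80410766601562 270.7328796386719 12.920942306518555 (253.7873992919922, 270.609619140625) (24.553991317749023, 25.102216720581055) [ 0.5072 -0.0235  0.075 ]
[-0.18462171  0.10183787  0.40446553]
[-0.38732436  0.10228912  0.44333363]
[-0.52279844  0.10259197  0.48685205]
[[-0.08100509643554688, 313.479248046875], [24.249950408935547, 169.52113342285156], [57.291996002197266, 175.105712890625], [32.96104049682617, 319.0638427734375]]
[[0.409, 0.511], [0.719, 0.487], [0.708, 0.416], [0.399, 0.442]] [0.55890429 0.46391272] [0.31068568 0.07274488 0.31057631]
[[81.34114837646484, 317.5819091796875], [113.9807357788086, 188.07644653320312], [201.00570678710938, 210.00958251953125], [168.36611938476562, 339.5150451660156]]
[[0.404, 0.341], [0.683, 0.291], [0.639, 0.101], [0.362, 0.157]] [0.52222245 0.22254875] [0.28328832 0.19530684 0.28271426]
```

Emit:
{"op": "step_arm", "data": {"steps": [{"x": -2.5,"z": 5.4,"wy": 7.5,"hand": -1},{"x": -3.0,"z": 5.0,"wy": 7.3,"hand": -1},{"x": -3.8,"z": 4.6,"hand": -1},{"x": -3.8,"z": 4.6,"hand": -1},{"x": -3.8,"z": 4.6,"hand": -1}], "grip_force": 25}}

```text
validation failed for argument at $.st...
```

Emit:
{"op": "step_arm", "data": {"steps": [{"x": -2.5,"y": 0,"z": 5.4,"wx": 0,"wy": 7.5,"wz": 0,"hand": -1},{"x": -3.0,"y": 0,"z": 5.0,"wx": 0,"wy": 7.3,"wz": 0,"hand": -1},{"x": -3.8,"y": 0,"z": 4.6,"wx": 0,"wy": 0,"wz": 0,"hand": -1},{"x": -3.8,"y": 0,"z": 4.6,"wx": 0,"wy": 0,"wz": 0,"hand": -1},{"x": -3.8,"y": 0,"z": 4.6,"wx": 0,"wy": 0,"wz": 0,"hand": -1}], "grip_force": 25}}

```text
time: 0.72
eef_pos: [0.4054, -0.4627, 0.2982]
tcp_rot: [-1.199, 1.226, -1.217]
force: [0.8, -0.4, -0.0]
grip_width: 0.0882
```

Emit:
{"op": "step_arm", "data": {"steps": [{"x": -3.8,"y": 0,"z": 4.6,"wx": 0,"wy": 0,"wz": 0,"hand": -1},{"x": -3.8,"y": 0,"z": 4.6,"wx": 0,"wy": 0,"wz": 0,"hand": -1},{"x": -1.2,"y": 4,"z": 1.4,"wx": 0,"wy": 0,"wz": 0,"hand": -1},{"x": 0,"y": 4,"z": 0,"wx": 0,"wy": 0,"wz": 0,"hand": -1},{"x": 0,"y": 0,"z": 0,"wx": 0,"wy": 0,"wz": 0,"hand": -1}]}}

```text
time: 1.35
eef_pos: [0.5192, -0.3679, 0.2153]
tcp_rot: [-1.202, 1.222, -1.21]
force: [-1.2, 0.6, 0.2]
grip_width: 0.0878
```

Emit:
{"op": "step_arm", "data": {"steps": [{"x": 0.2,"y": 4,"z": -0.3,"wx": 0,"wy": 0,"wz": 0,"hand": -1},{"x": 0,"y": 4,"z": 0,"wx": 0,"wy": 0,"wz": 0,"hand": -1},{"x": 0,"y": 3,"z": 0,"wx": 0,"wy": 0,"wz": 0,"hand": -1},{"x": 0,"y": 1,"z": 0,"wx": 0,"wy": 0,"wz": 0,"hand": -1},{"x": 0,"y": 0,"z": 0,"wx": 0,"wy": 0,"wz": 0,"hand": -1}]}}

```text
time: 1.98
eef_pos: [0.5193, -0.3745, 0.1015]
tcp_rot: [-1.199, 1.214, -1.222]
force: [-0.4, 0.1, -0.2]
grip_width: 0.0883
```

```bash
python3 - <<'E'
from h import *
from rig import monitor,viewer
o=monitor.get_obs();print(o['eef_pos'],o['force'],R.from_rotvec(o['tcp_rot']).as_matrix().round(3))
c=viewer.camera('scene');cv2.imwrite('pics/g1.png',cv2.resize(c['img'][100:300,280:540],None,fx=2.5,fy=2.5))
E
```

```text
[ 0.519327   -0.37448789  0.10146554] [-0.35645781  0.08790721 -0.16169438] [[-0.013  0.006  1.   ]
 [-1.    -0.001 -0.013]
 [ 0.001 -1.     0.006]]
```

View pics/g1.png

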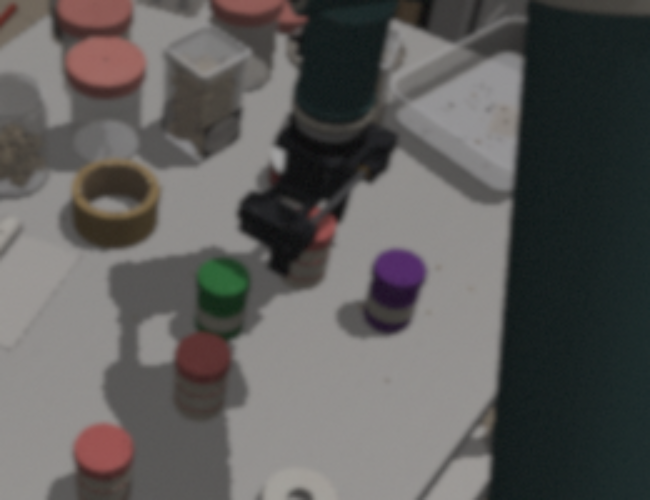

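The fingers straddle the tin with its lid at (318,232) in the crop, and the green and purple tins are clear. Next I go down a little further and close.

Emit:
{"op": "step_arm", "data": {"steps": [{"x": -0.4,"y": 1.1,"z": -0.3,"wx": 0,"wy": 0,"wz": 0,"hand": -1},{"x": 0,"y": 0,"z": 0,"wx": 0,"wy": 0,"wz": 0,"hand": 0.5},{"x": 0,"y": 0,"z": 0,"wx": 0,"wy": 0,"wz": 0,"hand": 1},{"x": 0,"y": 0,"z": 0,"wx": 0,"wy": 0,"wz": 0,"hand": 1},{"x": 0,"y": 0,"z": 0,"wx": 0,"wy": 0,"wz": 0,"hand": 1}], "grip_force": 30}}

```text
time: 2.65
eef_pos: [0.5187, -0.372, 0.0949]
tcp_rot: [-1.198, 1.207, -1.229]
force: [-1.0, 0.5, -0.9]
grip_width: 0.0507
```

Emit:
{"op": "step_arm", "data": {"steps": [{"x": 0,"y": 0,"z": 0,"wx": 0,"wy": 0,"wz": 0,"hand": 1},{"x": 0,"y": -1.0,"z": 0,"wx": 0,"wy": 0,"wz": 0,"hand": 1},{"x": 0,"y": -1.0,"z": 0,"wx": 0,"wy": 0,"wz": 0,"hand": 1},{"x": 0,"y": 0,"z": 0,"wx": 0,"wy": 0,"wz": 0,"hand": 1},{"x": 0,"y": 0,"z": 0,"wx": 0,"wy": 0,"wz": 0,"hand": 1}]}}

```text
time: 3.28
eef_pos: [0.5185, -0.3719, 0.1166]
tcp_rot: [-1.198, 1.206, -1.229]
force: [0.4, 1.1, -1.4]
grip_width: 0.0509
```

```bash
python3 - <<'E'
from rig import monitor,viewer
for i in range(4):
    o=monitor.get_obs();print(o['eef_pos'],o['force'],o['torque'],o['grip_width'])
    viewer.camera('top')
E
```

```text
[ 0.51849619 -0.37194373  0.11664246] [ 0.38168312  1.05725288 -1.40828225] [ 0.01637819  0.01500407 -0.0380203 ] 0.05091944513567093
[ 0.51859371 -0.37201921  0.11666316] [ 1.4184092  -0.32615783 -0.35276359] [0.011415   0.04421161 0.02938161] 0.050641347442572315
[ 0.51852178 -0.37194632  0.1164648 ] [-0.37187121 -0.47914769 -1.2167819 ] [ 0.06828531 -0.02277919 -0.01541563] 0.05065820609103252
[ 0.51843727 -0.37188339  0.11627096] [ 0.07311274 -0.29251064 -0.72934606] [-0.00764859 -0.02403602  0.02167548] 0.050411510460265284
```

Tin A weighs about 0.9 N (mean force z of roughly -0.9, against -5.9 if full), so it is empty. I'll carry it to the mat above the other tins.

Emit:
{"op": "step_arm", "data": {"steps": [{"x": 0,"y": -4.5,"z": 0,"wx": 0,"wy": 0,"wz": 0,"hand": 1},{"x": 0,"y": -4.5,"z": 0,"wx": 0,"wy": 0,"wz": 0,"hand": 1},{"x": -5,"y": -1,"z": 1,"wx": 0,"wy": 0,"wz": 0,"hand": 1},{"x": -6,"y": 0,"z": 1,"wx": 0,"wy": 0,"wz": 0,"hand": 1},{"x": -6,"y": 0,"z": 1,"wx": 0,"wy": 0,"wz": 0,"hand": 1}]}}

```text
time: 4.1
eef_pos: [0.5495, -0.2016, 0.2175]
tcp_rot: [-1.194, 1.214, -1.233]
force: [0.4, 0.2, -1.2]
grip_width: 0.0505
```

Emit:
{"op": "step_arm", "data": {"steps": [{"x": -6,"y": 0,"z": 1,"wx": 0,"wy": 0,"wz": 0,"hand": 1},{"x": -6,"y": 0,"z": 1,"wx": 0,"wy": 0,"wz": 0,"hand": 1},{"x": -6,"y": 0,"z": 1,"wx": 0,"wy": 0,"wz": 0,"hand": 1},{"x": -6,"y": 0,"z": 0.5,"wx": 0,"wy": 0,"wz": 0,"hand": 1},{"x": -6,"y": 0,"z": 0.5,"wx": 0,"wy": 0,"wz": 0,"hand": 1}]}}

```text
time: 4.72
eef_pos: [0.5962, 0.1068, 0.2166]
tcp_rot: [-1.192, 1.213, -1.235]
force: [1.0, 0.4, -0.6]
grip_width: 0.0508
```

Emit:
{"op": "step_arm", "data": {"steps": [{"x": -5.5,"y": 0,"z": 0,"wx": 0,"wy": 0,"wz": 0,"hand": 1},{"x": -4.5,"y": 1,"z": 0,"wx": 0,"wy": 0,"wz": 0,"hand": 1},{"x": 0,"y": 4.5,"z": 0,"wx": 0,"wy": 0,"wz": 0,"hand": 1},{"x": 0,"y": 3.5,"z": 0,"wx": 0,"wy": 0,"wz": 0,"hand": 1},{"x": 0,"y": 0,"z": 0,"wx": 0,"wy": 0,"wz": 0,"hand": 1}]}}

```text
time: 5.35
eef_pos: [0.5993, 0.2164, 0.1241]
tcp_rot: [-1.194, 1.207, -1.229]
force: [-0.5, 0.1, -1.3]
grip_width: 0.0505
```

Emit:
{"op": "step_arm", "data": {"steps": [{"x": 0,"y": 1.5,"z": 0,"wx": 0,"wy": 0,"wz": 0,"hand": 1},{"x": 0,"y": 0.7,"z": 0,"wx": 0,"wy": 0,"wz": 0,"hand": 1},{"x": 0,"y": 0.3,"z": 0,"wx": 0,"wy": 0,"wz": 0,"hand": 1},{"x": 0,"y": 0,"z": 0,"wx": 0,"wy": 0,"wz": 0,"hand": 1},{"x": 0,"y": 0,"z": 0,"wx": 0,"wy": 0,"wz": 0,"hand": 1}]}}

```text
time: 5.98
eef_pos: [0.6027, 0.2161, 0.1022]
tcp_rot: [-1.187, 1.204, -1.232]
force: [-0.1, -0.1, -1.0]
grip_width: 0.0506
```

Emit:
{"op": "step_arm", "data": {"steps": [{"x": 0,"y": 0.4,"z": -0.2,"wx": 0,"wy": 0,"wz": 0,"hand": 1},{"x": 0,"y": 0.3,"z": 0,"wx": 0,"wy": 0,"wz": 0,"hand": 1},{"x": 0,"y": 0,"z": 0,"wx": 0,"wy": 0,"wz": 0,"hand": 1}]}}

```text
time: 6.35
eef_pos: [0.6011, 0.2162, 0.0956]
tcp_rot: [-1.185, 1.203, -1.232]
force: [0.7, -0.4, -0.3]
grip_width: 0.0507
```

```bash
python3 - <<'E'
from h import *
from rig import monitor
o=monitor.get_obs();print(o['eef_pos'],o['force'],R.from_rotvec(o['tcp_rot']).as_matrix().round(3))
E
```

```text
[0.60112662 0.21623385 0.09560219] [ 0.73363408 -0.39368932 -0.30720966] [[-0.016  0.023  1.   ]
 [-1.    -0.001 -0.016]
 [ 0.    -1.     0.023]]
```

Emit:
{"op": "step_arm", "data": {"steps": [{"x": 0,"y": 0.1,"z": 0,"wx": 0,"wy": 0,"wz": 0,"hand": 1},{"x": 0,"y": 0,"z": 0,"wx": 0,"wy": 0,"wz": 0,"hand": 0},{"x": 0,"y": 0,"z": 0,"wx": 0,"wy": 0,"wz": 0,"hand": -1},{"x": 0,"y": 0,"z": 0,"wx": 0,"wy": 0,"wz": 0,"hand": -1},{"x": 0,"y": 0,"z": 0,"wx": 0,"wy": 0,"wz": 0,"hand": -1}]}}

```text
time: 6.98
eef_pos: [0.6017, 0.2165, 0.0952]
tcp_rot: [-1.184, 1.203, -1.232]
force: [0.6, 0.1, -0.6]
grip_width: 0.0784
```

Emit:
{"op": "step_arm", "data": {"steps": [{"x": 0,"y": -4,"z": 0,"wx": 0,"wy": 0,"wz": 0,"hand": -1},{"x": 0,"y": -5,"z": 0,"wx": 0,"wy": 0,"wz": 0,"hand": -1},{"x": 4,"y": -2,"z": -1,"wx": -1.3,"wy": 0,"wz": 0,"hand": -1},{"x": 6,"y": 0,"z": -2.0,"wx": 0,"wy": 0,"wz": 0,"hand": -1},{"x": 6,"y": 0,"z": -2.5,"wx": 0,"wy": 0,"wz": 0,"hand": -1}]}}

```text
time: 7.6
eef_pos: [0.5434, 0.0585, 0.209]
tcp_rot: [-1.202, 1.212, -1.218]
force: [0.4, -0.5, -0.0]
grip_width: 0.0884
```

Emit:
{"op": "step_arm", "data": {"steps": [{"x": 5,"y": 0,"z": -2.4,"wx": 0,"wy": 0,"wz": 0,"hand": -1},{"x": 2.5,"y": 0,"z": -1.2,"wx": 0,"wy": 0,"wz": 0,"hand": -1},{"x": 0,"y": 0,"z": 0,"wx": 0,"wy": 0,"wz": 0,"hand": -1}]}}

```text
time: 7.98
eef_pos: [0.504, -0.0214, 0.2096]
tcp_rot: [-1.199, 1.214, -1.223]
force: [-0.3, -0.4, -0.2]
grip_width: 0.0881
```

```bash
python3 - <<'E'
from h import *
from rig import monitor,viewer
o=monitor.get_obs();print(o['eef_pos'],o['force'],R.from_rotvec(o['tcp_rot']).as_matrix().round(3))
c=viewer.camera('scene');cv2.imwrite('pics/s2.png',c['img'])
E
```

```text
[ 0.50400824 -0.02141576  0.20962664] [-0.30577493 -0.41833239 -0.15938118] [[-0.013  0.006  1.   ]
 [-1.    -0.001 -0.013]
 [ 0.001 -1.     0.006]]
```

View pics/s2.png

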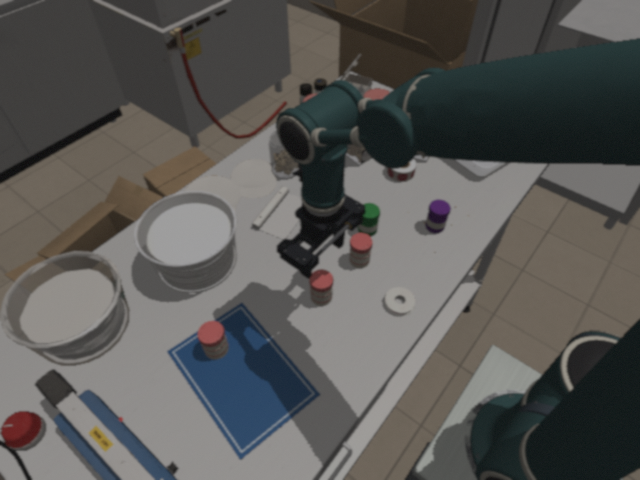

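Tin A stands upright on the mat at (213,340), the label and tape rolls are unmoved, and the gripper is above tin C at (321,287).

Emit:
{"op": "step_arm", "data": {"steps": [{"x": 0.2,"y": 4,"z": 0.3,"wx": -0.3,"wy": 0,"wz": 0,"hand": -1},{"x": 0,"y": 4,"z": 0,"wx": 0,"wy": 0,"wz": 0,"hand": -1},{"x": 0,"y": 2.5,"z": 0,"wx": 0,"wy": 0,"wz": 0,"hand": -1},{"x": 0,"y": 1,"z": 0,"wx": 0,"wy": 0,"wz": 0,"hand": -1},{"x": 0,"y": 0,"z": 0,"wx": 0,"wy": 0,"wz": 0,"hand": -1}]}}

```text
time: 8.65
eef_pos: [0.5137, -0.0181, 0.0939]
tcp_rot: [-1.199, 1.209, -1.219]
force: [0.1, -0.5, -0.1]
grip_width: 0.0881
```

Emit:
{"op": "step_arm", "data": {"steps": [{"x": 0.5,"y": 0,"z": -0.6,"wx": 0,"wy": 0,"wz": 0,"hand": -1},{"x": 0,"y": 0,"z": 0,"wx": 0,"wy": 0,"wz": 0,"hand": 0.5},{"x": 0,"y": 0,"z": 0,"wx": 0,"wy": 0,"wz": 0,"hand": 1},{"x": 0,"y": 0,"z": 0,"wx": 0,"wy": 0,"wz": 0,"hand": 1},{"x": 0,"y": 0,"z": 0,"wx": 0,"wy": 0,"wz": 0,"hand": 1}]}}

```text
time: 9.28
eef_pos: [0.5102, -0.0232, 0.0978]
tcp_rot: [-1.194, 1.203, -1.222]
force: [-0.6, 0.1, -2.0]
grip_width: 0.0503
```

Emit:
{"op": "step_arm", "data": {"steps": [{"x": 0,"y": 0,"z": 0,"wx": 0,"wy": 0,"wz": 0,"hand": 1},{"x": 0,"y": -0.8,"z": 0,"wx": 0,"wy": 0,"wz": 0,"hand": 1},{"x": 0,"y": -0.8,"z": 0,"wx": 0,"wy": 0,"wz": 0,"hand": 1},{"x": 0,"y": 0,"z": 0,"wx": 0,"wy": 0,"wz": 0,"hand": 1},{"x": 0,"y": 0,"z": 0,"wx": 0,"wy": 0,"wz": 0,"hand": 1}]}}

```text
time: 9.9
eef_pos: [0.5097, -0.0232, 0.1149]
tcp_rot: [-1.194, 1.203, -1.222]
force: [0.4, -0.6, -0.2]
grip_width: 0.0502
```

```bash
python3 - <<'E'
from rig import monitor,viewer
for i in range(4):
    o=monitor.get_obs();print(o['eef_pos'],o['force'],o['grip_width'])
    viewer.camera('top')
E
```

```text
[ 0.50971905 -0.02322114  0.11487284] [ 0.42620906 -0.63359647 -0.1830838 ] 0.05022266302683068
[ 0.50979799 -0.02321205  0.11486572] [-0.19722512  0.53258664 -0.72735222] 0.04990466811121517
[ 0.50973333 -0.02321614  0.11474375] [-0.3345868  -1.27558908 -1.5812749 ] 0.05019347451159798
[ 0.50963173 -0.02320104  0.11462128] [-0.73479926  0.4909319  -1.12779224] 0.050122053513026545
```

Tin C is empty as well (about 0.9 N). I'll take it to the near part of the mat.

Emit:
{"op": "step_arm", "data": {"steps": [{"x": 0,"y": -4.5,"z": 0,"wx": 0,"wy": 0,"wz": 0,"hand": 1},{"x": -6,"y": 0,"z": -1.5,"wx": 0,"wy": 0,"wz": 0,"hand": 1},{"x": -6,"y": 0,"z": -1.5,"wx": 0,"wy": 0,"wz": 0,"hand": 1},{"x": -6,"y": 0,"z": -1.5,"wx": 0,"wy": 0,"wz": 0,"hand": 1},{"x": -5.5,"y": 0,"z": -1.5,"wx": 0,"wy": 0,"wz": 0,"hand": 1}]}}

```text
time: 10.72
eef_pos: [0.4524, 0.2144, 0.1604]
tcp_rot: [-1.187, 1.21, -1.23]
force: [1.3, 0.5, -1.0]
grip_width: 0.0499
```

Emit:
{"op": "step_arm", "data": {"steps": [{"x": -1.5,"y": 0,"z": 0,"wx": 0,"wy": 0,"wz": 0,"hand": 1},{"x": 0,"y": 2,"z": 0,"wx": 0,"wy": 0,"wz": 0,"hand": 1},{"x": 0,"y": 2,"z": 0,"wx": 0,"wy": 0,"wz": 0,"hand": 1},{"x": 0,"y": 0,"z": 0,"wx": 0,"wy": 0,"wz": 0,"hand": 1}]}}

```text
time: 11.22
eef_pos: [0.453, 0.2327, 0.1196]
tcp_rot: [-1.19, 1.204, -1.225]
force: [0.2, 0.2, -0.5]
grip_width: 0.0498
```

Next is down 2.2 cm to about 0.0978.

Emit:
{"op": "step_arm", "data": {"steps": [{"x": 0,"y": 1.2,"z": 0,"wx": -1,"wy": 0,"wz": 0,"hand": 1},{"x": 0,"y": 0.6,"z": 0,"wx": 0,"wy": 0,"wz": 0,"hand": 1},{"x": 0,"y": 0,"z": 0,"wx": 0,"wy": 0,"wz": 0,"hand": 1},{"x": 0,"y": 0,"z": 0,"wx": 0,"wy": 0,"wz": 0,"hand": 1}]}}

```text
time: 11.72
eef_pos: [0.455, 0.2318, 0.1018]
tcp_rot: [-1.201, 1.219, -1.219]
force: [-0.6, -0.1, -0.6]
grip_width: 0.0502
```

```bash
python3 - <<'E'
from h import *
from rig import monitor
o=monitor.get_obs();print(o['eef_pos'],o['force'],R.from_rotvec(o['tcp_rot']).as_matrix().round(3))
E
```

```text
[0.45497844 0.23178983 0.10184125] [-0.5767666  -0.06198724 -0.61317141] [[-0.013  0.002  1.   ]
 [-1.     0.001 -0.013]
 [-0.001 -1.     0.002]]
```

Emit:
{"op": "step_arm", "data": {"steps": [{"x": 0,"y": 0.3,"z": 0,"wx": 0,"wy": 0,"wz": 0,"hand": 1},{"x": 0,"y": 0,"z": 0,"wx": 0,"wy": 0,"wz": 0,"hand": 1},{"x": 0,"y": 0.1,"z": 0,"wx": 0,"wy": 0,"wz": 0,"hand": 1},{"x": 0,"y": 0,"z": 0,"wx": 0,"wy": 0,"wz": 0,"hand": 1}]}}

```text
time: 12.22
eef_pos: [0.4554, 0.2321, 0.0985]
tcp_rot: [-1.199, 1.218, -1.219]
force: [-0.3, -0.8, -1.4]
grip_width: 0.05
```

Emit:
{"op": "step_arm", "data": {"steps": [{"x": 0,"y": 0.1,"z": 0,"wx": 0,"wy": 0,"wz": 0,"hand": 1},{"x": 0,"y": 0,"z": 0,"wx": 0,"wy": 0,"wz": 0,"hand": 0},{"x": 0,"y": 0,"z": 0,"wx": 0,"wy": 0,"wz": 0,"hand": -1},{"x": 0,"y": 0,"z": 0,"wx": 0,"wy": 0,"wz": 0,"hand": -1},{"x": 0,"y": 0,"z": 0,"wx": 0,"wy": 0,"wz": 0,"hand": -1}]}}

```text
time: 12.85
eef_pos: [0.4558, 0.2324, 0.0979]
tcp_rot: [-1.198, 1.217, -1.219]
force: [-0.9, 0.2, -0.7]
grip_width: 0.0778
```

Emit:
{"op": "step_arm", "data": {"steps": [{"x": 0,"y": -4,"z": 0,"wx": 0,"wy": 0,"wz": 0,"hand": -1},{"x": 0,"y": -5,"z": 0,"wx": 0,"wy": 0,"wz": 0,"hand": -1},{"x": 6,"y": -2,"z": 0.7,"wx": 0,"wy": 0,"wz": 0,"hand": -1},{"x": 6,"y": 0,"z": 0.7,"wx": 0,"wy": 0,"wz": 0,"hand": -1},{"x": 6,"y": 0,"z": 0.7,"wx": 0,"wy": 0,"wz": 0,"hand": -1}]}}

```text
time: 13.48
eef_pos: [0.4755, 0.0525, 0.2117]
tcp_rot: [-1.201, 1.207, -1.214]
force: [1.5, -0.1, -0.7]
grip_width: 0.0882
```

Emit:
{"op": "step_arm", "data": {"steps": [{"x": 6,"y": 0,"z": 0.7,"wx": 0,"wy": 0,"wz": 0,"hand": -1},{"x": 6,"y": 0,"z": 0.7,"wx": 0,"wy": 0,"wz": 0,"hand": -1},{"x": 5,"y": 0,"z": 0.7,"wx": 0,"wy": 0,"wz": 0,"hand": -1},{"x": 2.0,"y": 0,"z": 0,"wx": 0,"wy": 0,"wz": 0,"hand": -1},{"x": 0,"y": 0,"z": 0,"wx": 0,"wy": 0,"wz": 0,"hand": -1}]}}

```text
time: 14.1
eef_pos: [0.4964, -0.1479, 0.2133]
tcp_rot: [-1.195, 1.207, -1.222]
force: [0.2, -0.4, 0.2]
grip_width: 0.0883
```

Emit:
{"op": "step_arm", "data": {"steps": [{"x": 1.5,"y": 0,"z": 0.4,"wx": -0.7,"wy": 0,"wz": 0,"hand": -1},{"x": 0,"y": 4,"z": 0,"wx": 0,"wy": 0,"wz": 0,"hand": -1},{"x": 0,"y": 4,"z": 0,"wx": 0,"wy": 0,"wz": 0,"hand": -1},{"x": 0,"y": 0,"z": 0,"wx": 0,"wy": 0,"wz": 0,"hand": -1}]}}

```text
time: 14.6
eef_pos: [0.5026, -0.162, 0.1331]
tcp_rot: [-1.205, 1.211, -1.214]
force: [-0.0, 0.6, 0.6]
grip_width: 0.0883
```

```bash
python3 - <<'E'
from h import *
from rig import monitor,viewer
o=monitor.get_obs();print(o['eef_pos'],R.from_rotvec(o['tcp_rot']).as_matrix().round(3))
c=viewer.camera('top')
for k in blobs(c,(0,50,60),(12,255,255)):
    m=cv2.fitEllipse(k)
    if max(m[1])<32: p=ray(c,*m[0],.075);print(m[0],m[1],p.round(4))
E
```

```text
[ 0.5026339  -0.16199621  0.13310863] [[-0.005  0.002  1.   ]
 [-1.    -0.    -0.005]
 [ 0.    -1.     0.002]]
(125.47174072265625, 295.6081848144531) (25.385351181030273, 27.164085388183594) [0.4519 0.2296 0.075 ]
(137.88043212890625, 222.6886444091797) (25.216609954833984, 26.21597671508789) [0.5988 0.214  0.075 ]
```

Tins A and C are at (0.599, 0.214) and (0.452, 0.230), well inside the mat. Next I grasp B.

Emit:
{"op": "step_arm", "data": {"steps": [{"x": 0,"y": 2.2,"z": 0,"wx": 0,"wy": 0,"wz": 0,"hand": -1},{"x": 0,"y": 1.4,"z": 0,"wx": 0,"wy": 0,"wz": 0,"hand": -1},{"x": 0,"y": 0,"z": 0,"wx": 0,"wy": 0,"wz": 0,"hand": -1}]}}

```text
time: 15.02
eef_pos: [0.5088, -0.163, 0.1037]
tcp_rot: [-1.201, 1.199, -1.221]
force: [-0.4, 0.4, 0.8]
grip_width: 0.0882
```

Emit:
{"op": "step_arm", "data": {"steps": [{"x": 0,"y": 0,"z": 0,"wx": 0,"wy": 0,"wz": 0,"hand": 0.5},{"x": 0,"y": 0,"z": 0,"wx": 0,"wy": 0,"wz": 0,"hand": 1},{"x": 0,"y": 0,"z": 0,"wx": 0,"wy": 0,"wz": 0,"hand": 1},{"x": 0,"y": 0,"z": 0,"wx": 0,"wy": 0,"wz": 0,"hand": 1},{"x": 0,"y": 0,"z": 0,"wx": 0,"wy": 0,"wz": 0,"hand": 1}]}}

```text
time: 15.65
eef_pos: [0.5108, -0.163, 0.1071]
tcp_rot: [-1.198, 1.195, -1.224]
force: [0.3, 0.1, -2.6]
grip_width: 0.0493
```

Emit:
{"op": "step_arm", "data": {"steps": [{"x": 0,"y": -0.8,"z": 0,"wx": 0,"wy": 0,"wz": 0,"hand": 1},{"x": 0,"y": -0.8,"z": 0,"wx": 0,"wy": 0,"wz": 0,"hand": 1},{"x": 0,"y": 0,"z": 0,"wx": 0,"wy": 0,"wz": 0,"hand": 1},{"x": 0,"y": 0,"z": 0,"wx": 0,"wy": 0,"wz": 0,"hand": 1}]}}

```text
time: 16.15
eef_pos: [0.5081, -0.1626, 0.1217]
tcp_rot: [-1.201, 1.199, -1.221]
force: [0.9, 0.8, -5.0]
grip_width: 0.0494
```

```bash
python3 - <<'E'
from rig import monitor,viewer
for i in range(4):
    o=monitor.get_obs();print(o['eef_pos'],o['force'],o['grip_width'])
    viewer.camera('top')
E
```

```text
[ 0.5080836  -0.16260528  0.12166512] [ 0.90033225  0.79814428 -5.04121692] 0.049396695036907357
[ 0.50817898 -0.16263614  0.12171239] [-5.81482120e-01  2.69377384e-03 -5.36523039e+00] 0.049441365257829405
[ 0.5081893  -0.162597    0.12166426] [-0.02583638  0.21977778 -5.96120917] 0.04958810454103208
[ 0.50823033 -0.16262044  0.12167042] [ 0.38018296  0.76302831 -5.76706663] 0.04912780719441484
```

Tin B is full (about 5.6 N). I lower it back onto its spot.

Emit:
{"op": "step_arm", "data": {"steps": [{"x": 0,"y": 0.8,"z": 0,"wx": 0,"wy": 0,"wz": 0,"hand": 1},{"x": 0,"y": 0.4,"z": 0,"wx": 0,"wy": 0,"wz": 0,"hand": 1},{"x": 0,"y": 0,"z": 0,"wx": 0,"wy": 0,"wz": 0,"hand": 1},{"x": 0,"y": 0,"z": 0,"wx": 0,"wy": 0,"wz": 0,"hand": 1}]}}

```text
time: 16.85
eef_pos: [0.508, -0.1625, 0.108]
tcp_rot: [-1.201, 1.2, -1.22]
force: [-0.3, -0.0, -6.1]
grip_width: 0.0491
```

Emit:
{"op": "step_arm", "data": {"steps": [{"x": 0,"y": 0.2,"z": 0,"wx": 0,"wy": 0,"wz": 0,"hand": 1},{"x": 0,"y": 0,"z": 0,"wx": 0,"wy": 0,"wz": 0,"hand": 1},{"x": 0,"y": 0.2,"z": 0,"wx": 0,"wy": 0,"wz": 0,"hand": 1},{"x": 0,"y": 0,"z": 0,"wx": 0,"wy": 0,"wz": 0,"hand": 1}]}}

```text
time: 17.35
eef_pos: [0.51, -0.1627, 0.1071]
tcp_rot: [-1.199, 1.198, -1.222]
force: [0.6, 0.1, -5.9]
grip_width: 0.049
```

Emit:
{"op": "step_arm", "data": {"steps": [{"x": 0,"y": 0.4,"z": 0,"wx": 0,"wy": 0,"wz": 0,"hand": 1},{"x": 0,"y": 0,"z": 0,"wx": 0,"wy": 0,"wz": 0,"hand": 1}]}}

```text
time: 17.6
eef_pos: [0.5117, -0.1625, 0.1071]
tcp_rot: [-1.197, 1.196, -1.223]
force: [-0.7, -0.3, -6.1]
grip_width: 0.0489
```

Emit:
{"op": "step_arm", "data": {"steps": [{"x": 0,"y": 0.6,"z": -0.3,"wx": -0.8,"wy": 0,"wz": 0,"hand": 1},{"x": 0,"y": 0,"z": 0,"wx": 0,"wy": 0,"wz": 0,"hand": 1}]}}

```text
time: 17.85
eef_pos: [0.5127, -0.1625, 0.1062]
tcp_rot: [-1.201, 1.202, -1.221]
force: [-0.2, 0.3, -6.0]
grip_width: 0.0489
```

```bash
python3 - <<'E'
from h import *
from rig import monitor,viewer
for i in range(2):
    c=viewer.camera('scene')
    o=monitor.get_obs();print(o['eef_pos'],o['force'],o['torque'],o['joint_pos'],R.from_rotvec(o['tcp_rot']).as_matrix()[:,1])
cv2.imwrite('pics/s3.png',cv2.resize(c['img'][160:340,260:480],None,fx=3,fy=3))
E
```

```text
[ 0.51275836 -0.16263256  0.10600043] [ 1.04419422  0.49905488 -4.88781653] [-0.03022996 -0.10809177  0.00149053] [-3.53767531e-01  2.07812528e-01  2.07392482e+00  8.49197367e-04
  8.46869357e-01  1.22092888e+00] [ 0.01240202 -0.00390189 -0.99991548]
[ 0.51235914 -0.16263191  0.10554565] [0.23339896 1.16703546 3.55788927] [ 0.21544705 -0.11801529  0.01052269] [-3.53891599e-01  2.08244922e-01  2.07444109e+00  5.05855389e-04
  8.46799217e-01  1.22092673e+00] [ 0.01148826 -0.00384027 -0.99992663]
```

View pics/s3.png

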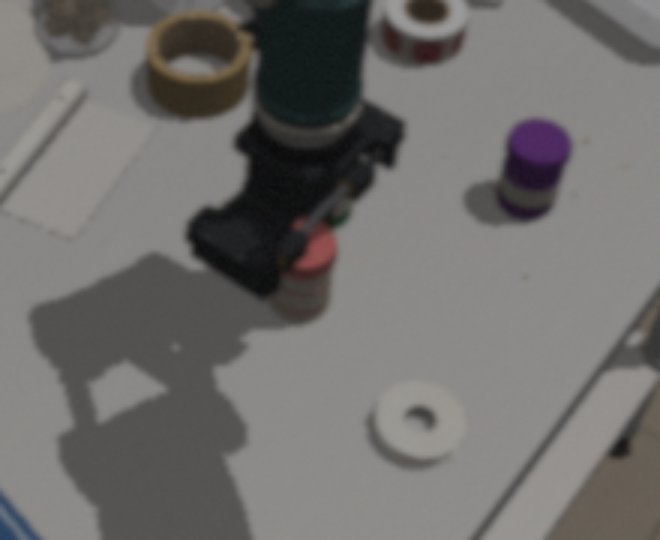

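The force just turned to +3.6 N, so the tin has touched down. In the crop it is upright at (305,270) with the gripper round it. I release it.

Emit:
{"op": "step_arm", "data": {"steps": [{"x": 0,"y": 0,"z": 0,"wx": 0,"wy": 0,"wz": 0,"hand": 0},{"x": 0,"y": 0,"z": 0,"wx": 0,"wy": 0,"wz": 0,"hand": -1},{"x": 0,"y": 0,"z": 0,"wx": 0,"wy": 0,"wz": 0,"hand": -1},{"x": 0,"y": 0,"z": 0,"wx": 0,"wy": 0,"wz": 0,"hand": -1}]}}

```text
time: 18.45
eef_pos: [0.5122, -0.1632, 0.1048]
tcp_rot: [-1.202, 1.203, -1.221]
force: [0.3, 0.4, 1.1]
grip_width: 0.0766
```

Emit:
{"op": "step_arm", "data": {"steps": [{"x": 0,"y": -4,"z": 0,"wx": 0,"wy": 0,"wz": 0,"hand": -1},{"x": 0,"y": -5,"z": 0,"wx": 0,"wy": 0,"wz": 0,"hand": -1},{"x": 0,"y": -5,"z": 0,"wx": 0,"wy": 0,"wz": 0,"hand": -1},{"x": 5,"y": -3,"z": 0,"wx": 0,"wy": 0,"wz": 0,"hand": -1},{"x": 6,"y": 0,"z": 0,"wx": 0,"wy": 0,"wz": 0,"hand": -1}]}}

```text
time: 19.08
eef_pos: [0.5097, -0.2717, 0.2793]
tcp_rot: [-1.207, 1.199, -1.215]
force: [0.3, -0.2, -0.2]
grip_width: 0.0885
```

Emit:
{"op": "step_arm", "data": {"steps": [{"x": 6,"y": 0,"z": 0,"wx": 0,"wy": 0,"wz": 0,"hand": -1},{"x": 6,"y": 0,"z": -2,"wx": 0,"wy": 0,"wz": 0,"hand": -1},{"x": 6,"y": 0,"z": -2,"wx": 0,"wy": 0,"wz": 0,"hand": -1},{"x": 4,"y": 0,"z": 0,"wx": 0,"wy": 0,"wz": 0,"hand": -1},{"x": 0,"y": 0,"z": 0,"wx": 0,"wy": 0,"wz": 0,"hand": -1}]}}

```text
time: 19.7
eef_pos: [0.4692, -0.4985, 0.2808]
tcp_rot: [-1.206, 1.198, -1.222]
force: [0.5, 1.2, 0.3]
grip_width: 0.0876
```

```bash
python3 - <<'E'
from h import *
from rig import monitor,viewer
c=viewer.camera('top')
for k in blobs(c,(0,50,60),(12,255,255)):
    m=cv2.fitEllipse(k)
    if max(m[1])<32: p=ray(c,*m[0],.075);print(m[0],m[1],p.round(4))
cv2.imwrite('pics/end.png',c['img'])
s=viewer.camera('scene')['img'];cv2.imwrite('pics/end2.png',s);o=monitor.get_obs();print(o['eef_pos'],o['force'],o['time'])
E
```

```text
(125.5403060913086, 295.6336975097656) (25.451387405395508, 27.264915466308594) [0.4518 0.2294 0.075 ]
(323.3816833496094, 274.8328552246094) (25.128942489624023, 25.197444915771484) [ 0.5018 -0.1638  0.075 ]
(137.854736328125, 222.59010314941406) (25.142915725708008, 26.126985549926758) [0.599 0.214 0.075]
[ 0.46978909 -0.49575063  0.28070471] [ 0.17346987  1.16150135 -0.08762102] 19.8
```

View pics/end.png

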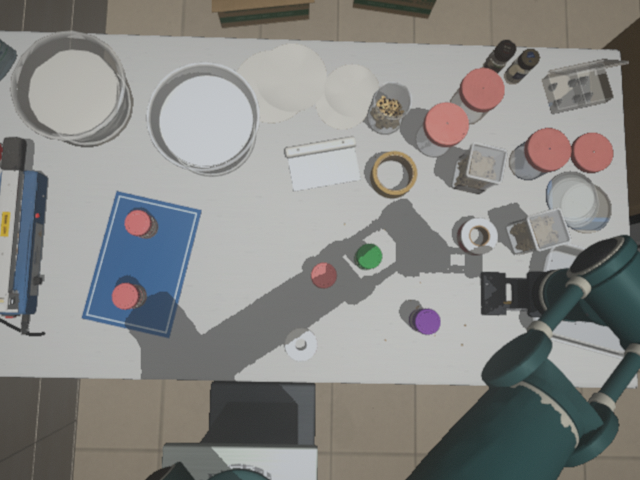

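View pics/end2.png

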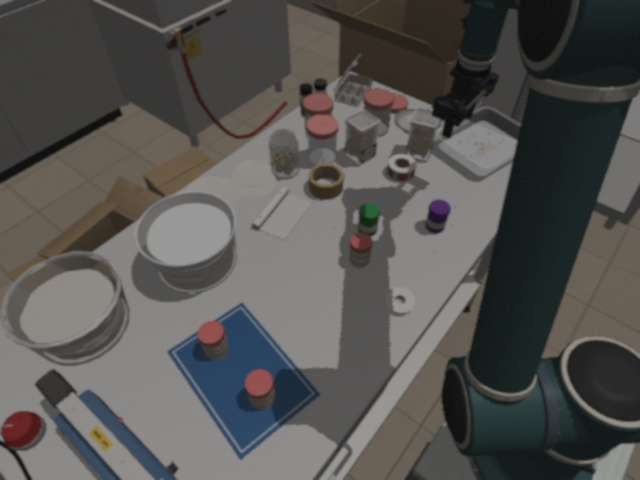

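Two tins stand upright on the mat at (138,223) and (126,296) in the top view. The full tin is on its spot at (323,275), the rolls are unmoved, and the arm is clear, so I hand in.

```bash
python3 -c "
from rig import order
print(order.hand_in())"
```

```text
the job is handed in; nothing more can be done
None
```

I felt all three pink-lidded tins: two were empty and are now standing on the blue mat, and the full one is back on its spot. The job is handed in at about 20 s of the 72 s allowed; the hand-in gives no verdict.

| Tin's starting position (x, y) | Felt weight | Result |
|---|---|---|
| (0.516, -0.370) | about 0.9 N, empty | on the mat at (0.599, 0.214) |
| (0.507, -0.023) | about 0.9 N, empty | on the mat at (0.452, 0.229) |
| (0.501, -0.163) | about 5.6 N, full | set back about 1 mm from its start, at (0.502, -0.164) |

In the last pictures all three tins stand upright and clear of the gripper. Both tins on the mat are well inside its edges. The label roll, tape roll and the green and purple look-alikes appear unmoved; I judged those by eye and did not measure them again.

One reading disagreed: while lowering the full tin, the wrist still felt its full weight at the height where I had gripped it. I lowered it about 1 mm further and released only once the force turned upward.

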